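# Get the sharpening stone out from behind the bench clutter

### The arm

A 6-joint arm with a two-finger parallel gripper is mounted at the origin on the work surface. World frame = base frame: x ahead of the robot, y to its left, z up, the work surface at z = 0. Lengths are in m, angles in rad, forces in N, time in s.
With the tool pointing down it reaches from about 0.3 to 0.825 m from the base axis. Payload 5.4 kg.
Tool frame: the origin (TCP) lies at the very end of the fingers, on their centre line; the grasp point (between the pads) lies 19 mm behind it; z points along the fingers, x is the direction in which the jaws open and shut, and the axes are right-handed (so a half turn about z gives the same grasp; the last joint's range is limited). The gripper opens to 92 mm and grips with 3 to 60 N. Pads are 20 mm wide; open, the fingers measure 128 mm over their backs; the gripper's body (75 mm by 189 mm) begins 69 mm behind the grasp point.
Start: joints at [0.999, 0.158, 1.597, -0, 1.386, -0.21], TCP at [0.204, 0.538, 0.215] pointing down, gripper open.
Joint ranges: [-2.91, 2.91], [-0.94, 2.29], [0.18, 2.7], [-1.29, 4.43], [0.17, 2.64], [-3, 3]. Speed limits (rad/s): [2.57, 2.57, 3.14, 3.14, 3.14, 3.14].

### API

Orientations are given as a rotation vector (axis times angle).
In Python, from workcell import bot gives the robot as it stands. Calls block until the motion is done:
- bot.goto(position, orientation): joint-space move of the TCP to a pose.
- bot.line_to(position, rot=None, max_speed=0.15): straight line of the TCP; rot=None keeps the orientation; max_speed is the mean speed in m/s.
- bot.set_joints(angles): joint-space move.
- bot.set_gripper(opening, newtons=None): opening from 0.0 (shut) to 1.0 (fully open); newtons is the grip in N (None keeps the last); returns when the fingers have stopped.
- bot.hold(seconds).
- bot.inverse_kinematics(position, orientation): joint angles nearest the present ones, or None.
- bot.read_camera(name): name is "scene" or "top"; returns a dict with "pixels" (480x640x3 uint8, blue, green, red), "fx", "fy", "cx", "cy" (pixels), "R" (3x3) and "t" (3): a world point X has camera coordinates R X + t. Camera axes: x right, y down, z forward; pixel columns grow to the right and rows downward; lengths in m; the calibration is good to about 2 mm. A picture is of the moment at which its call begins. There is no depth.
A pose or a line that the arm cannot do raises bot.MotionError and nothing moves.
- bot.job_done(): hands the job in, once; it reports no verdict.
Readings, each from a call of its own:
- bot.current_clock(): time.
- bot.current_joints(): joint angles.
- bot.current_joint_vel(): joint speeds.
- bot.current_effort(): joint torques, N m.
- bot.current_ee_pos(): TCP position.
- bot.current_tool_rot(): TCP orientation.
- bot.current_contact_force(): force on the tool from outside, world axes, zero at the start.
- bot.current_ft_torque(): the same for the moment, N m.
- bot.current_opening(): opening from 0.0 (shut) to 1.0 (fully open).
Only numpy, scipy, OpenCV 4.12 (cv2) and the standard library are available. Lean on these libraries where they do the work, as an engineer would, in place of code of your own. Each camera call takes 0.05 s, during which the arm holds its last target.

### The job

I need the sharpening stone that lies at the back of the tool ledge. Stand the two things directly in front of it upright on the shallow tray, lay the stone gently and squarely in the stone holder, midway between its end jaws, with the light face still up, and then put both things back upright on the ledge, each where it stood before. Leave the wax tin where it is and don't knock anything over.

Things in the scene. Friction and masses are not known exactly. Their poses are not given: they have to be found in the camera images.
- stone: Sharpening stone: flat two-layer block, light grey above, dark grey below, 50 (x) x 125 (y) x 25 (z) mm, 0.34 kg. It lies in the ledge's back row, its long axis (y) along the ledge, a few mm behind two of the four tall things, with over 30 mm free behind it; grip it across its 50 mm width. Origin: centre of its underside.
- mallet: Turned wooden carver's mallet standing on its head, handle up, 0.4 kg: head 66 mm in diameter at the foot, tapering to 56 mm at 100 mm height; above 112 mm a straight handle 27 to 28 mm in diameter up to 225 mm. Origin: centre of its underside, z up.
- bottle: Closed round glue bottle of white plastic with a paper band, standing, 0.38 kg: body 62 mm in diameter to 135 mm, shoulder to 158 mm, then a grey cap 32 mm in diameter from 158 to 188 mm, top at 194 mm. Origin: centre of its underside, z up.
- can: Closed flat metal oil can, standing: body 66 (x) x 44 (y) x 140 (z) mm, 0.42 kg; on top in the middle a black screw cap 34 mm in diameter from 140 to 170 mm. Its long side (x) points from front to back of the ledge. Origin: centre of its underside, z up.
- canister: Dark turned wooden canister with its lid on (lid and body are one piece), 66 mm in diameter, 0.3 kg: lid rises to 106 mm, on it a knob 28 mm in diameter from 106 to 136 mm, top at 141 mm. Origin: centre of its underside, z up.
- tin: Low round metal wax tin, 64 mm in diameter, 28 mm high, in the back row of the ledge beside the stone; to be left alone. Origin: centre of its underside.
- ledge: Tool ledge, fixed: board 190 (x) x 400 (y) mm, top 18 mm above the bench. Front edge (-x) open; rail at the back (+x) to 48 mm, inner face at x = 83 mm; 12 mm end cheeks to 42 mm. The four tall things stand in a row about 50 mm in front (-x) of its centre, some 90 mm apart; stone and tin lie about 20 mm behind (+x) the centre. Origin: centre of its underside.
- tray: Shallow plywood tray, fixed, empty, left or right in front of the ledge: 150 (x) x 250 (y) mm outside, 6 mm rims 16 mm high, inner floor 138 x 238 mm, 6 mm above the bench. Here the two things are parked. Origin: centre of its underside.
- holder: Wooden stone holder, fixed, in front of the ledge on the side without the tray: bar 64 (x) x 250 (y) mm; its top, where the stone lies, is 20 mm above the bench. Two jaws across it, 12 mm high, inner faces at y = +-69.5 mm: 7 mm to spare at each end of the stone; sides (x) open. Brass clamp screw at +y, not used. Origin: centre of its underside, midway between the jaws.
Things that resemble listed ones, but are neither listed nor needed, are in the scene too. Of the things that look like the canister, the smaller one is meant. What is shaped like the bottle but purple is not meant.

How it is judged:
On the way, in this order (a step that is already met when the one before it is completed fails the run):
1. the two things in front of the stone stand upright on the tray, every other one is still in its place and the stone has not been moved (((x of mallet in the frame of tray between -0.06 and 0.06 m and y of mallet in the frame of tray between -0.11 and 0.11 m and z of mallet in the frame of tray between 0 and 0.012 m and angle between mallet's own z axis and vertical below 0.1 rad and linear speed of mallet below 0.03 m/s) or distance of mallet from where it was at the start of the episode below 0.015 m) and ((x of bottle in the frame of tray between -0.06 and 0.06 m and y of bottle in the frame of tray between -0.11 and 0.11 m and z of bottle in the frame of tray between 0 and 0.012 m and angle between bottle's own z axis and vertical below 0.1 rad and linear speed of bottle below 0.03 m/s) or distance of bottle from where it was at the start of the episode below 0.015 m) and ((x of can in the frame of tray between -0.06 and 0.06 m and y of can in the frame of tray between -0.11 and 0.11 m and z of can in the frame of tray between 0 and 0.012 m and angle between can's own z axis and vertical below 0.1 rad and linear speed of can below 0.03 m/s) or distance of can from where it was at the start of the episode below 0.015 m) and ((x of canister in the frame of tray between -0.06 and 0.06 m and y of canister in the frame of tray between -0.11 and 0.11 m and z of canister in the frame of tray between 0 and 0.012 m and angle between canister's own z axis and vertical below 0.1 rad and linear speed of canister below 0.03 m/s) or distance of canister from where it was at the start of the episode below 0.015 m) and horizontal distance between each of mallet, bottle, can, canister and stone above 0.115 m and distance of stone from where it was at the start of the episode below 0.012 m), for 0.2 s.
2. the stone lies released in the holder while the two things still stand aside (x of stone in the frame of holder between -0.012 and 0.012 m and y of stone in the frame of holder between -0.012 and 0.012 m and z of stone in the frame of holder between 0.015 and 0.0245 m and angle between the y axis of stone and the y axis of holder, either way round below 0.15 rad and angle between stone's own z axis and vertical below 0.06 rad and linear speed of stone below 0.02 m/s and contact force between the fingers and stone below 0.1 N and ((x of mallet in the frame of tray between -0.06 and 0.06 m and y of mallet in the frame of tray between -0.11 and 0.11 m and z of mallet in the frame of tray between 0 and 0.012 m and angle between mallet's own z axis and vertical below 0.1 rad and linear speed of mallet below 0.03 m/s) or distance of mallet from where it was at the start of the episode below 0.015 m) and ((x of bottle in the frame of tray between -0.06 and 0.06 m and y of bottle in the frame of tray between -0.11 and 0.11 m and z of bottle in the frame of tray between 0 and 0.012 m and angle between bottle's own z axis and vertical below 0.1 rad and linear speed of bottle below 0.03 m/s) or distance of bottle from where it was at the start of the episode below 0.015 m) and ((x of can in the frame of tray between -0.06 and 0.06 m and y of can in the frame of tray between -0.11 and 0.11 m and z of can in the frame of tray between 0 and 0.012 m and angle between can's own z axis and vertical below 0.1 rad and linear speed of can below 0.03 m/s) or distance of can from where it was at the start of the episode below 0.015 m) and ((x of canister in the frame of tray between -0.06 and 0.06 m and y of canister in the frame of tray between -0.11 and 0.11 m and z of canister in the frame of tray between 0 and 0.012 m and angle between canister's own z axis and vertical below 0.1 rad and linear speed of canister below 0.03 m/s) or distance of canister from where it was at the start of the episode below 0.015 m)), for 0.2 s.
At the end, for the whole second after the job is handed in: The stone lies flat in the holder, light face up, within 12 mm of its middle both ways and square to it within 0.15 rad; mallet, bottle, can and canister all stand upright on the ledge within 15 mm of where each stood at the start; the tin has not moved by 20 mm; all is released and at rest (x of stone in the frame of holder between -0.012 and 0.012 m and y of stone in the frame of holder between -0.012 and 0.012 m and z of stone in the frame of holder between 0.015 and 0.0245 m and angle between the y axis of stone and the y axis of holder, either way round below 0.15 rad and angle between stone's own z axis and vertical below 0.06 rad and linear speed of each of stone, mallet, bottle, can, canister below 0.02 m/s and distance of each of mallet, bottle, can, canister from where it was at the start of the episode below 0.015 m and angle between each of mallet, bottle, can, canister's own z axis and vertical below 0.08 rad and distance of tin from where it was at the start of the episode below 0.02 m); the robot touches nothing.
It fails at once if one of the tall things is knocked over (angle between any of mallet, bottle, can, canister's own z axis and vertical above 0.7 rad).
It fails at once if the wax tin is displaced by more than 20 mm (distance of tin from where it was at the start of the episode above 0.02 m).
It fails at once if the stone is dropped or driven into the holder (faster than 0.5 m/s just above it) (horizontal distance between stone and holder below 0.05 m and z of stone in the frame of holder below 0.05 m and linear speed of stone above 0.5 m/s).
It also fails if it takes over 118 s, if anything falls off the work surface, if the arm or the gripper's body presses on something with over 40 N, if the wrist force passes 120 N, or if a joint passes its speed limit or range.

## Working session

There is one attempt and no reset: what is moved stays moved. The work goes in short steps, each a Python script; the robot and the scene stay as the last script left them, time stands still between calls to the robot, and variables do not carry over. Pictures are saved under pics/ and viewed, and the job is handed in when it is done.

```bash
mkdir -p pics; ls
python3 - <<'E'
from workcell import bot
import cv2,pickle,numpy as np
for n in("scene","top"):
    c=bot.read_camera(n); cv2.imwrite(f"pics/{n}0.png",c["pixels"]); pickle.dump(c,open(f"{n}0.pkl","wb"))
    print(n,c["fx"],c["cx"],c["cy"],(-np.array(c["R"]).T@c["t"]).round(3),np.array(c["R"]).round(3).tolist())
print(bot.current_clock(),bot.current_tool_rot())
E
```

```text
pics
scene 440.66751168672903 321.79388939626625 231.31668998153177 [ 1.035 -0.038  0.814] [[0.069, 0.998, -0.009], [0.791, -0.061, -0.608], [-0.607, 0.035, -0.794]]
top 446.0903278503716 319.42979967520506 242.1437593824925 [ 0.395 -0.01   0.94 ] [[-0.014, -0.999, -0.032], [-0.997, 0.016, -0.071], [0.071, 0.031, -0.997]]
0.1 [ 2.58431251e+00  1.78522269e+00 -2.44217512e-03]
```

View pics/scene0.png

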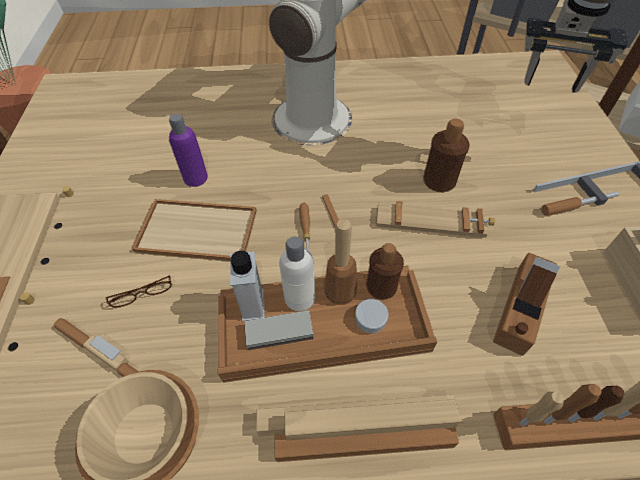

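View pics/top0.png

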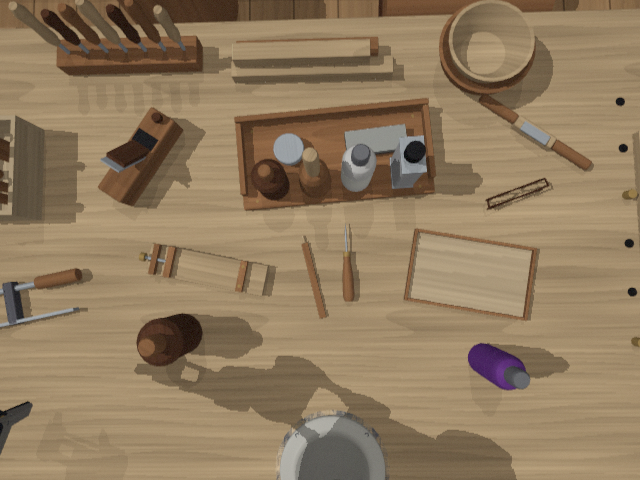

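The top view shows the ledge at about (336,155). The can (408,160) and the bottle (358,165) stand in front of the stone (376,138). The tray is at (471,273) and the holder at (207,268). I'll zoom in before measuring.

```bash
cat > h.py <<'E'
import cv2,pickle,numpy as np
def load(n): return pickle.load(open(n+".pkl","rb"))
def ray(c,u,v,z):
    R=np.array(c["R"]);o=-R.T@np.array(c["t"]).ravel()
    d=R.T@np.array([(u-c["cx"])/c["fx"],(v-c["cy"])/c["fy"],1]); return o+d*(z-o[2])/d[2]
def proj(c,X):
    p=np.array(c["R"])@np.array(X)+np.array(c["t"]).ravel(); return np.array([c["fx"]*p[0]/p[2]+c["cx"],c["fy"]*p[1]/p[2]+c["cy"]])
E
python3 - <<'E'
from h import *
t=load("top0")["pixels"];s=load("scene0")["pixels"]
def z(i,x0,y0,w,h,n):
    k=min(800/w,600/h); cv2.imwrite(n,cv2.resize(i[y0:y0+h,x0:x0+w],None,fx=k,fy=k,interpolation=cv2.INTER_CUBIC))
z(t,230,90,212,130,"pics/tl.png");z(t,400,220,150,110,"pics/tt.png");z(t,130,230,150,80,"pics/th.png");z(s,210,210,230,172,"pics/sl.png")
E
```

```text
(no output)
```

View pics/tl.png

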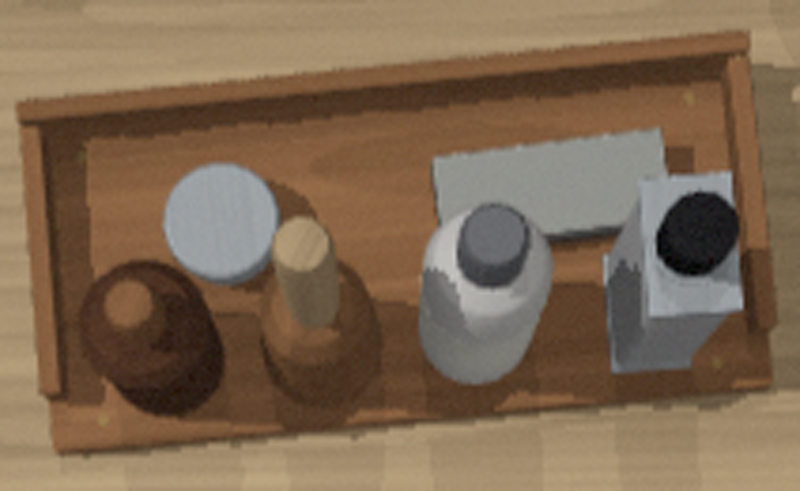

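View pics/tt.png

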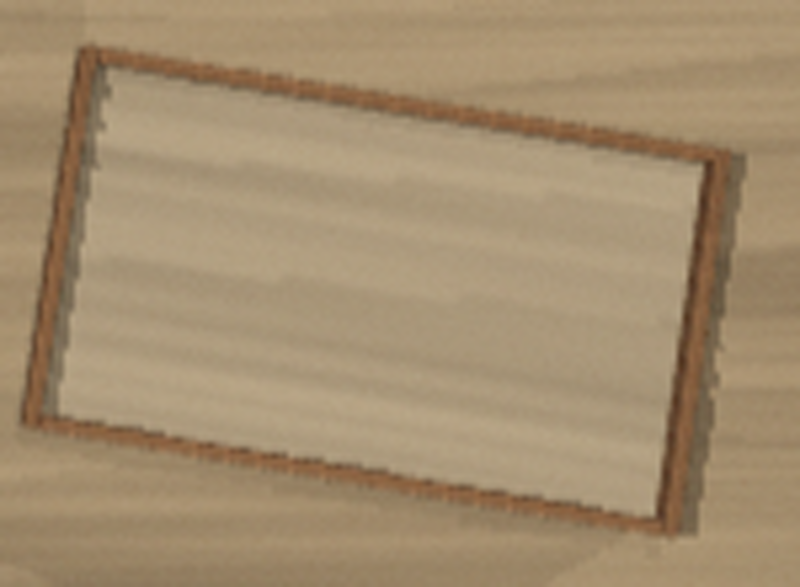

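View pics/th.png

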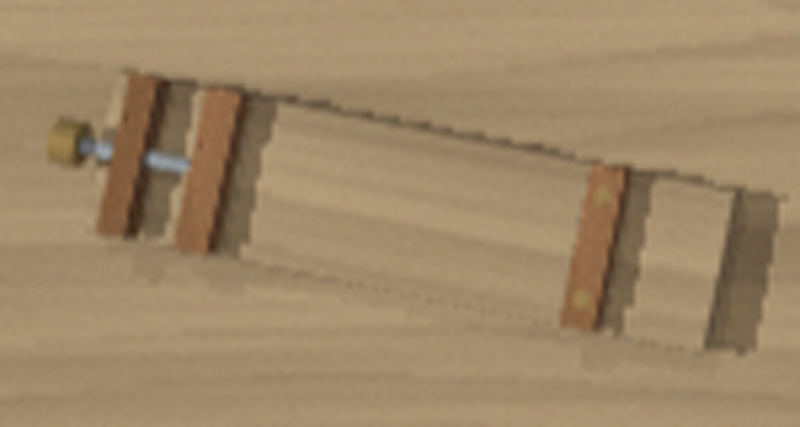

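View pics/sl.png

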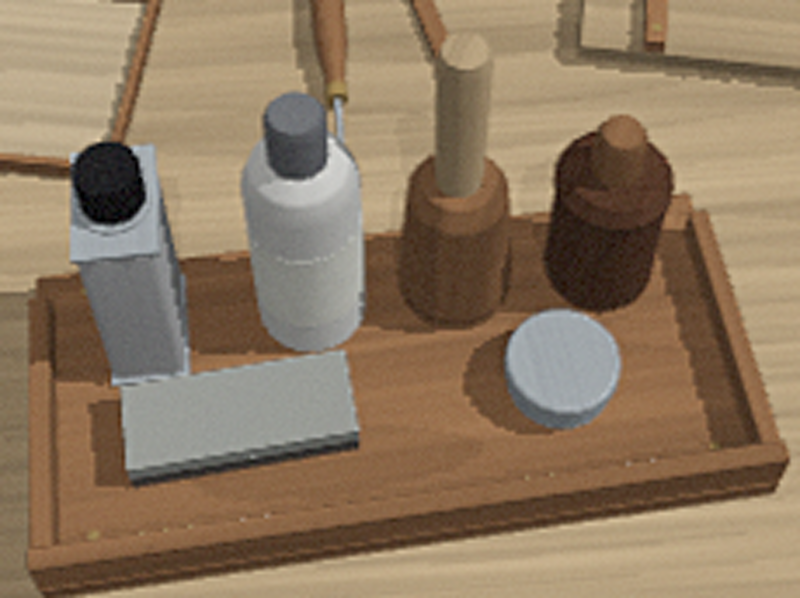

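```bash
cat > m.py <<'E'
from h import *
T=load("top0");S=load("scene0")
tl=lambda p:(230-.5+(p[0]+.5)/3.774+0,90-.5+(p[1]+.5)/3.774)
tt=lambda p:(400-.5+(p[0]+.5)/5.333,220-.5+(p[1]+.5)/5.333)
th=lambda p:(130-.5+(p[0]+.5)/5.333,230-.5+(p[1]+.5)/5.333)
sl=lambda p:(210-.5+(p[0]+.5)/3.478,210-.5+(p[1]+.5)/3.478)
def quad(name,c,f,pts,z):
    P=np.array([ray(c,*f(p),z) for p in pts]); L=[np.linalg.norm(P[i]-P[i-1])*1000 for i in range(4)]
    e=(P[1]-P[0])+(P[2]-P[3]); print(name,P.mean(0).round(4),"sides mm",np.round(L),"ang01",np.degrees(np.arctan2(e[1],e[0])).round(1)); return P
quad("tray",T,tt,[(82,43),(733,150),(678,533),(24,428)],.016)
quad("holder jaws",T,th,[(243,93),(595,168),(563,327),(210,253)],.032)
quad("holder jawsL at .02",T,th,[(243,93),(243,93),(210,253),(210,253)],.020)
quad("can top",T,tl,[(640,180),(732,172),(742,310),(650,317)],.158)
quad("can topS",S,sl,[(78,150),(157,147),(158,255),(75,262)],.158)
quad("stoneS",S,sl,[(122,392),(346,352),(357,435),(130,470)],.043)
print("stone T corners",[ray(T,*tl(p),.043).round(4) for p in [(433,157),(660,129),(668,228)]])
quad("ledge front/base",T,tl,[(18,103),(748,33),(748,53),(18,122)],.048)
print([ray(T,*tl(p),z).round(4) for p,z in [((57,450),.018),((772,388),.018),((18,103),.048),((748,33),.048)]])
for n,pt,ps,z in [("canCap",(704,228),(112,166),.188),("bottle",(497,229),(297,110),.212),("mallet",(306,240),(466,48),.243),("canister",(131,300),(623,128),.159),("tin",(221,220),(563,357),.046)]:
    print(n,ray(T,*tl(pt),z).round(4),ray(S,*sl(ps),z).round(4))
# bases
print("bottle foot",ray(T,*tl((475,383)),.018).round(4),"can foot front",[ray(T,*tl(p),.018).round(4) for p in [(612,371),(690,367)]])
E
python3 m.py
```

```text
tray [ 0.3924 -0.2898  0.016 ] sides mm [150. 251. 148. 249.] ang01 -100.1
holder jaws [0.4091 0.2529 0.032 ] sides mm [ 63. 140.  62. 140.] ang01 -102.6
holder jawsL at .02 [0.4247 0.3257 0.02  ] sides mm [64.  0. 64.  0.] ang01 0.0
can top [ 0.6044 -0.1536  0.158 ] sides mm [66. 43. 66. 43.] ang01 -86.5
can topS [ 0.6036 -0.1529  0.158 ] sides mm [68. 41. 66. 41.] ang01 89.8
stoneS [ 0.6685 -0.1014  0.043 ] sides mm [ 46. 125.  50. 122.] ang01 96.1
stone T corners [array([ 0.6866, -0.037 ,  0.043 ]), array([ 0.6991, -0.1599,  0.043 ]), array([ 0.6445, -0.1627,  0.043 ])]
ledge front/base [ 0.7294 -0.0094  0.048 ] sides mm [ 11. 397.  11. 397.] ang01 -85.9
[array([0.5338, 0.1736, 0.018 ]), array([ 0.5608, -0.2212,  0.018 ]), array([0.7205, 0.1887, 0.048 ]), array([ 0.7491, -0.2077,  0.048 ])]
canCap [ 0.6038 -0.1542  0.188 ] [ 0.602 -0.151  0.188]
bottle [ 0.5988 -0.0594  0.212 ] [ 0.5924 -0.0579  0.212 ]
mallet [0.5872 0.0231 0.243 ] [0.5848 0.0245 0.243 ]
canister [0.5834 0.1102 0.159 ] [0.5781 0.1103 0.159 ]
tin [0.6535 0.0784 0.046 ] [0.6507 0.0777 0.046 ]
bottle foot [ 0.5668 -0.0586  0.018 ] can foot front [array([ 0.572 , -0.1341,  0.018 ]), array([ 0.5734, -0.1768,  0.018 ])]
```

Every measured side agrees with the given sizes to about 3 mm, and the two views agree to within 6 mm. The two things to move are the bottle at (0.597,-0.059) and the can at (0.604,-0.153), and I'll take each by its cap. First I'll check IK for the poses.

```bash
cat > a.py <<'E'
from workcell import bot
import numpy as np
from scipy.spatial.transform import Rotation as Ro
def rv(deg):
    a=np.radians(deg);c,s=np.cos(a),np.sin(a)
    return Ro.from_matrix([[c,s,0],[s,-c,0],[0,0,-1]]).as_rotvec()
B=np.array([.597,-.059]);C=np.array([.6035,-.153]);St=np.array([.668,-.1012])
Ty=np.radians(79.9);tr=np.array([.3924,-.2898]);ty=np.array([np.cos(Ty),np.sin(Ty)])
BT=tr+.055*ty; CT=tr-.055*ty
H=np.array([.409,.2525])
ZB=.178; ZC=.162
def st(m=""): print(m,"t",round(bot.current_clock(),1),np.round(bot.current_ee_pos(),3),"op",round(bot.current_opening(),3),"F",np.round(bot.current_contact_force(),1))
E
python3 - <<'E'
from a import *
print(BT,CT)
for a in(90,-90):
  for n,p,z in [("B",B,ZB),("Bhi",B,.36),("C",C,ZC),("Chi",C,.34),("BT",BT,.16),("BThi",BT,.30),("CT",CT,.15)]:
    q=bot.inverse_kinematics([*p,z],rv(a)); print(a,n,None if q is None else np.round(q,2))
for a in(5.8,-174.2):
    print(a,bot.inverse_kinematics([*St,.023],rv(a)))
for a in(-12.6,167.4):
    print(a,bot.inverse_kinematics([*H,.026],rv(a)))
E
```

```text
[ 0.40204517 -0.23565233] [ 0.38275483 -0.34394767]
90 B [-0.3   0.25  1.56 -0.    1.33 -1.87]
90 Bhi [-0.3   0.17  1.3  -0.    1.67 -1.87]
90 C [-0.44  0.32  1.51 -0.    1.31 -2.01]
90 Chi [-0.44  0.23  1.27 -0.    1.64 -2.01]
90 BT [-0.79 -0.08  1.95 -0.    1.27 -2.36]
90 BThi [-0.79 -0.18  1.76  0.    1.56 -2.36]
90 CT [-0.97  0.06  1.83  0.    1.25 -2.54]
-90 B [-0.3   0.25  1.56 -0.    1.33  1.27]
-90 Bhi [-0.3   0.17  1.3  -0.    1.67  1.27]
-90 C [-0.44  0.32  1.51 -0.    1.31  1.13]
-90 Chi [-0.44  0.23  1.27 -0.    1.64  1.13]
-90 BT [-0.79 -0.08  1.95 -0.    1.27  0.78]
-90 BThi [-0.79 -0.18  1.76 -0.    1.56  0.78]
-90 CT [-0.97  0.06  1.83 -0.    1.25  0.6 ]
5.8 [-3.28764699e-01  6.04438039e-01  1.41979266e+00 -4.44089210e-16
  1.11736196e+00 -4.29993795e-01]
-174.2 [-3.28764699e-01  6.04438039e-01  1.41979266e+00 -4.44089210e-16
  1.11736196e+00  2.71159886e+00]
-12.6 [ 3.00976985e-01  1.62569800e-01  2.00340218e+00 -4.44089210e-16
  9.75620671e-01  5.20888471e-01]
167.4 [ 3.00976985e-01  1.62569800e-01  2.00340218e+00 -4.44089210e-16
  9.75620671e-01 -2.62070418e+00]
```

```bash
cat >> a.py <<'E'
def grab(p,z,n=30,open_=1.0,close=0.0,v=.1):
    bot.line_to([*p,z],max_speed=v); bot.set_gripper(close,n)
E
python3 - <<'E'
from a import *
r=rv(-90)
bot.goto([.35,.2,.38],r)
bot.goto([*B,.36],r); st("hi")
bot.set_gripper(1.0,30)
bot.line_to([*B,.22],max_speed=.25)
bot.line_to([*B,ZB],max_speed=.08); st("at")
bot.set_gripper(0.0,30); st("grip")
bot.line_to([*B,ZB+.11],max_speed=.12); st("up")
import cv2
for n in("scene","top"): cv2.imwrite(f"pics/{n}1.png",bot.read_camera(n)["pixels"])
E
```

```text
hi t 3.2 [ 0.597 -0.058  0.361] op 1.002 F [-0.4  0.   0. ]
at t 4.8 [ 0.597 -0.059  0.178] op 0.999 F [ 0.6 -0.1  0.6]
grip t 5.7 [ 0.597 -0.059  0.178] op 0.338 F [0.3 0.8 1. ]
up t 6.8 [ 0.596 -0.059  0.287] op 0.339 F [ 0.2  0.  -3.8]
```

View pics/scene1.png

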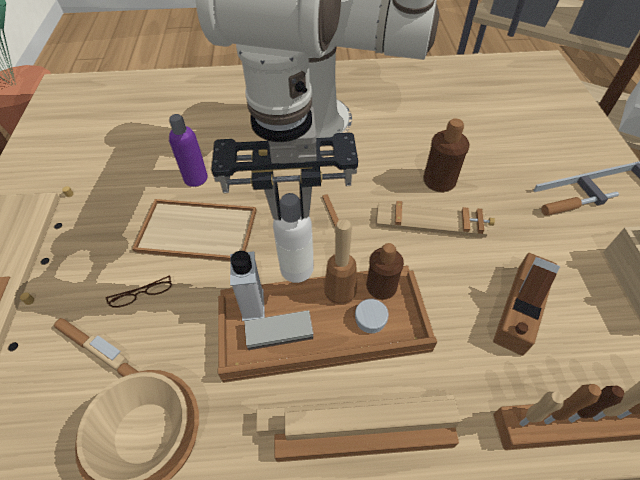

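The picture shows the bottle hanging upright at (295,240) and nothing else disturbed. The opening reads 31 mm, which fits the 32 mm cap. Next: set it on the tray, then fetch the can.

Run:
```python
from a import *
r=rv(-90)
bot.line_to([.46,-.06,.289],max_speed=.2)
bot.line_to([*BT,.26],max_speed=.2)
bot.line_to([*BT,ZB-.012+.006],max_speed=.12)
bot.line_to([*BT,ZB-.012+.0005],max_speed=.03); st("down")
bot.set_gripper(1.0,30); bot.hold(.3); st("rel")
bot.line_to([*BT,.26],max_speed=.15)
import cv2
bot.line_to([.46,-.06,.289],max_speed=.3)
bot.line_to([*C,.27],max_speed=.25)
bot.line_to([*C,ZC],max_speed=.1); st("at can")
bot.set_gripper(0.0,30); st("grip")
bot.line_to([*C,ZC+.11],max_speed=.12); st("up")
for n in("scene","top"): cv2.imwrite(f"pics/{n}2.png",bot.read_camera(n)["pixels"])
```

```text
down t 10.0 [ 0.402 -0.236  0.167] op 0.341 F [-0.7 -0.4 -4.3]
rel t 11.3 [ 0.402 -0.236  0.167] op 1.0 F [ 0.7  0.1 -0.3]
at can t 14.9 [ 0.604 -0.153  0.163] op 0.996 F [-0.2  0.1  0. ]
grip t 15.9 [ 0.603 -0.153  0.162] op 0.364 F [-0.1 -0.  -0.1]
up t 16.9 [ 0.603 -0.153  0.271] op 0.362 F [ 0.6 -0.7 -2.7]
```

View pics/scene2.png

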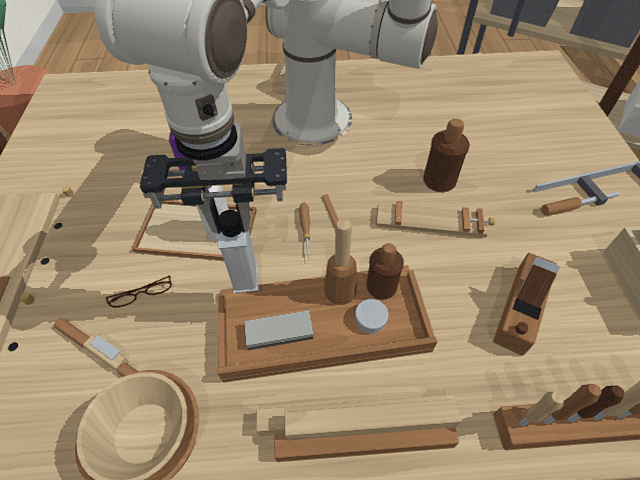

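The can is held upright by its cap at (231,222) and the ledge is otherwise undisturbed. I'll bring it to the tray around the bottle.

Run:
```python
from a import *
bot.line_to([.55,-.344,.271],max_speed=.2)
bot.line_to([*CT,.25],max_speed=.2)
bot.line_to([*CT,ZC-.012+.006],max_speed=.12)
bot.line_to([*CT,ZC-.012+.0005],max_speed=.03); st("down")
bot.set_gripper(1.0,30); bot.hold(.3); st("rel")
bot.line_to([*CT,.26],max_speed=.15)
bot.line_to([.5,-.25,.30],max_speed=.3)
bot.goto([.45,0,.30],rv(5.8)); st()
import cv2,pickle
for n in("scene","top"): 
    c=bot.read_camera(n);cv2.imwrite(f"pics/{n}3.png",c["pixels"]);pickle.dump(c,open(f"{n}3.pkl","wb"))
```

```text
down t 20.4 [ 0.383 -0.344  0.15 ] op 0.358 F [ 0.1  0.4 -3.9]
rel t 21.7 [ 0.383 -0.344  0.151] op 1.0 F [0.7 0.1 1. ]
 t 24.4 [ 0.45  -0.001  0.3  ] op 1.001 F [-0.2 -0.8  0.1]
```

View pics/scene3.png

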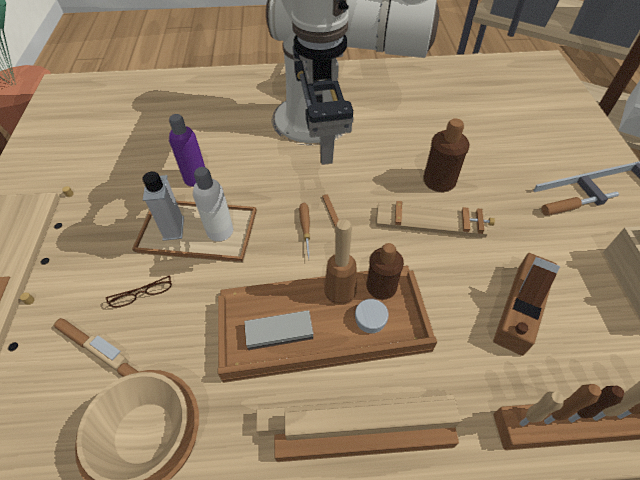

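View pics/top3.png

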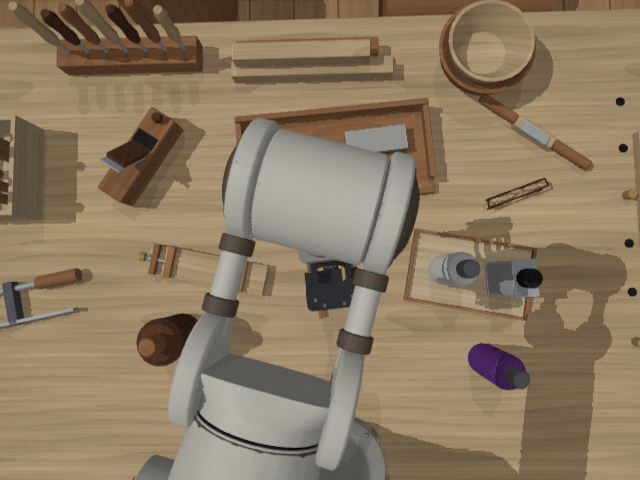

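Both things stand upright on the tray: can at (165,205) and bottle at (212,205) in the scene view. The whole stone now shows, so I'll refine its pose.

Run:
```python
from h import *
for n,(x0,y0,x1,y1) in (("top3",(335,115,415,170)),("scene3",(235,300,325,350))):
    c=load(n);im=c["pixels"][y0:y1,x0:x1];hsv=cv2.cvtColor(im,cv2.COLOR_BGR2HSV)
    m=((hsv[...,1]<50)&(hsv[...,2]>110)).astype(np.uint8)
    cs,_=cv2.findContours(m,0,1);k=max(cs,key=cv2.contourArea)[:,0].astype(float)+[x0,y0]
    P=np.array([ray(c,u,v,.043)[:2]*1000 for u,v in k],np.float32)
    (ce,si,an)=cv2.minAreaRect(P);print(n,len(k),ce,si,an)
```

```text
top3 239 (647.8634033203125, -88.9030990600586) (88.3800277709961, 151.87982177734375) 5.684532165527344
scene3 175 (666.6646118164062, -102.32588195800781) (49.919769287109375, 125.42739868164062) 6.251947402954102
```

The scene mask gives a stone of 49.9 x 125.4 mm at (0.667,-0.102) with 6.2° yaw, which agrees with the earlier fit. The top mask is invalid because the arm merged into it. Now I'll pick the stone.

Run:
```python
from a import *
S2=[.6673,-.1018]; r=rv(6.0)
bot.goto([*S2,.20],r); bot.set_gripper(.76,40); st()
bot.line_to([*S2,.06],max_speed=.15)
bot.line_to([*S2,.023],max_speed=.05); st("at")
bot.set_gripper(0.0,40); st("grip")
bot.line_to([*S2,.12],max_speed=.1); st("up")
bot.line_to([*S2,.30],max_speed=.2); bot.hold(.2); st("up")
import cv2
for n in("scene","top"): cv2.imwrite(f"pics/{n}4.png",bot.read_camera(n)["pixels"])
```

```text
t 26.0 [ 0.667 -0.102  0.2  ] op 0.758 F [ 0.5 -0.5 -0.2]
at t 28.0 [ 0.668 -0.102  0.023] op 0.763 F [0.5 0.5 0.5]
grip t 28.4 [ 0.668 -0.102  0.023] op 0.545 F [0.5 0.6 0.9]
up t 29.5 [ 0.667 -0.102  0.119] op 0.536 F [ 0.4  0.  -3.3]
up t 30.8 [ 0.667 -0.102  0.298] op 0.54 F [-0.6 -0.6 -3. ]
```

View pics/scene4.png

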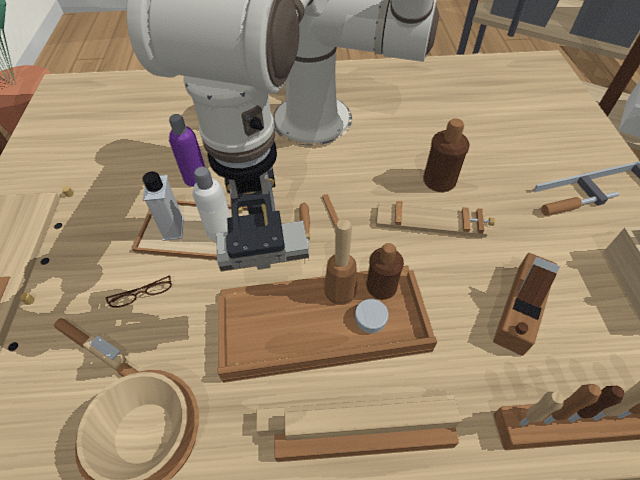

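The stone is gripped level at (263,245), opening 49.7 mm. Next I'll carry it to the holder.

Run:
```python
from a import *
r=rv(-12.6)
bot.line_to([.47,-.03,.298],max_speed=.2)
bot.line_to([*H,.25],r,max_speed=.2)
bot.line_to([*H,.09],max_speed=.15); bot.hold(.2); st("above")
import cv2,pickle
for n in("scene","top"):
    c=bot.read_camera(n);cv2.imwrite(f"pics/{n}5.png",c["pixels"][150:270,350:510].repeat(5,0).repeat(5,1) if n=="scene" else c["pixels"]);pickle.dump(c,open(f"{n}5.pkl","wb"))
```

```text
above t 35.1 [0.41  0.253 0.091] op 0.538 F [ 0.2  0.2 -3.2]
```

View pics/scene5.png

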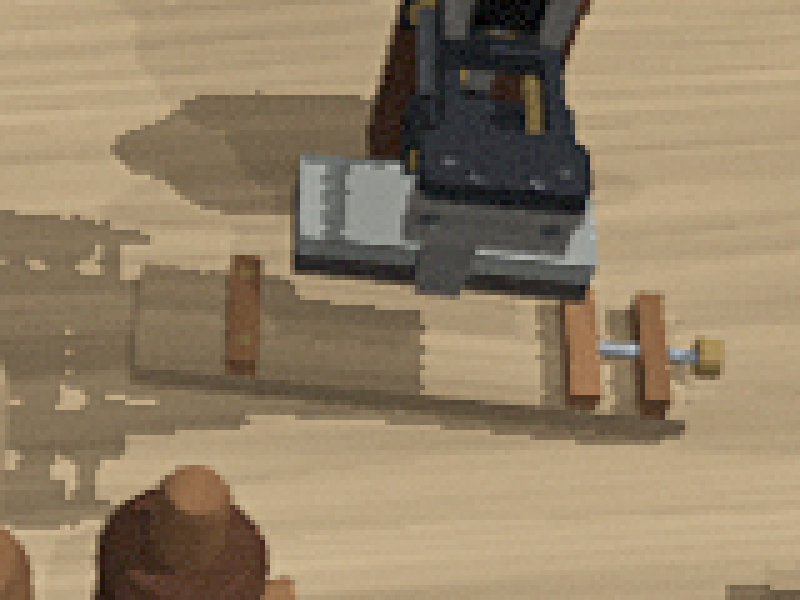

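Run:
```python
from h import *
c=load("scene5");f=lambda p:(350-.5+(p[0]+.5)/5,150-.5+(p[1]+.5)/5)
a=ray(c,*f((296,272)),.086);b=ray(c,*f((588,298)),.086);m=(a+b)/2;d=(b-a)/np.linalg.norm(b-a)
n=np.array([d[1],-d[0],0]);print("stone len",np.linalg.norm(b-a),"centre",m-.025*n,"dir",np.degrees(np.arctan2(d[1],d[0])))
P=[ray(c,*f(p),z) for p,z in [((260,257),.032),((258,373),.032),((568,400),.032),((563,292),.032)]]
print(np.round(P,4),"holder",np.mean(P,0)); l=(P[2]+P[3]-P[0]-P[1])/2;print(np.linalg.norm(l),np.degrees(np.arctan2(l[1],l[0])))
```

```text
stone len 0.12487332002289621 centre [0.40556604 0.25472153 0.086     ] dir 78.73339083166618
[[0.3615 0.1903 0.032 ]
 [0.4304 0.1769 0.032 ]
 [0.4563 0.312  0.032 ]
 [0.3938 0.3264 0.032 ]] holder [0.41051644 0.251389   0.032     ]
0.13868305419220456 77.90497923133944
```

The scene view puts the holder at (0.4105,0.2514), within 2 mm of the top-view value. The stone is level and square to it within 1°. Lowering it now.

Run:
```python
from a import *
G=[.4097,.2513]
bot.line_to([*G,.05],max_speed=.08)
bot.line_to([*G,.032],max_speed=.03)
z=.032
while z>.024:
    z-=.001; bot.line_to([*G,z],max_speed=.02)
    F=bot.current_contact_force()
    if F[2]>0: break
st("down")
bot.set_gripper(.76,40); bot.hold(.3); st("rel")
bot.line_to([*G,.25],max_speed=.15)
bot.goto([.45,0,.33],rv(-90)); bot.set_gripper(1.0,30); st()
import cv2,pickle
for n in("scene","top"):
    c=bot.read_camera(n);cv2.imwrite(f"pics/{n}6.png",c["pixels"]);pickle.dump(c,open(f"{n}6.pkl","wb"))
cv2.imwrite("pics/h6.png",cv2.resize(cv2.imread("pics/scene6.png")[180:260,360:510],None,fx=5,fy=5,interpolation=2))
cv2.imwrite("pics/ht6.png",cv2.resize(cv2.imread("pics/top6.png")[230:310,130:280],None,fx=5,fy=5,interpolation=2))
```

```text
down t 38.6 [0.41  0.251 0.025] op 0.543 F [-5.6 -2.1 11.8]
rel t 39.4 [0.41  0.251 0.024] op 0.76 F [-0.4  0.   0.7]
 t 42.6 [0.45 0.   0.33] op 0.997 F [0.8 0.3 0.1]
```

View pics/h6.png

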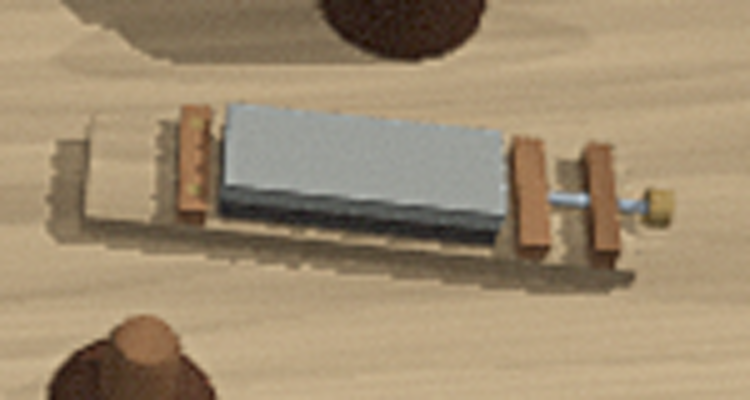

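View pics/ht6.png

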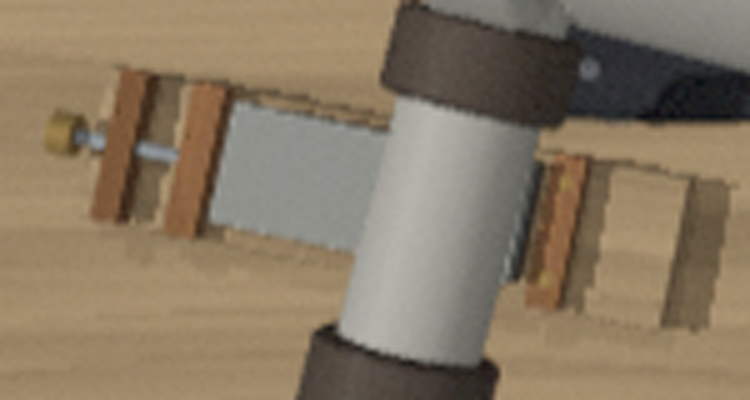

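View pics/scene6.png

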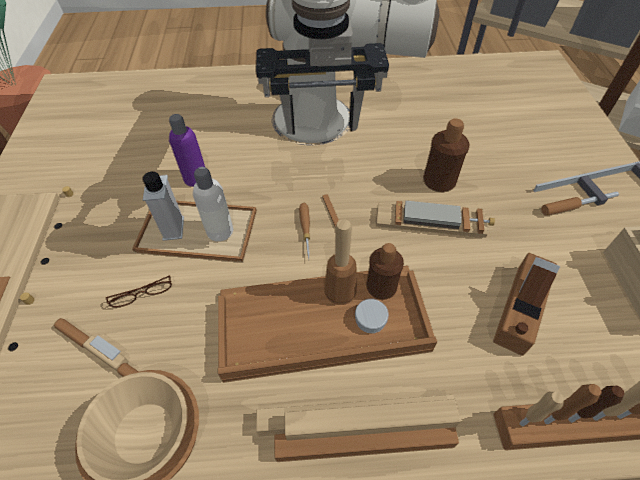

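The stone lies flat and light side up at (434,215), with similar gaps to both jaws. I'll measure it, then return the can and the bottle.

```bash
python3 - <<'E'
from h import *
c=load("scene6");f=lambda p:(360-.5+(p[0]+.5)/5,180-.5+(p[1]+.5)/5)
P=np.array([ray(c,*f(p),.045) for p in [(230,104),(503,130),(503,212),(222,186)]])
print("stone",P.mean(0),[np.linalg.norm(P[i]-P[i-1]).round(4) for i in range(4)])
E=np.array([ray(c,*f(p),.032) for p in [(210,108),(206,212),(522,250),(514,140)]]);print("holder",E.mean(0))
E
python3 - <<'E'
from a import *
bot.line_to([.5,-.25,.30],max_speed=.3)
bot.line_to([*CT,.25],max_speed=.25)
bot.line_to([*CT,ZC-.012],max_speed=.12); st("can")
bot.set_gripper(0,30); st("grip")
bot.line_to([*CT,.271],max_speed=.12); st("up")
bot.line_to([.55,-.344,.271],max_speed=.2)
bot.line_to([*C,.271],max_speed=.2)
bot.line_to([*C,ZC+.006],max_speed=.12)
bot.line_to([*C,ZC+.0005],max_speed=.03); st("down")
bot.set_gripper(1.0,30); bot.hold(.3)
bot.line_to([*C,.28],max_speed=.15)
bot.line_to([.46,-.06,.289],max_speed=.25)
bot.line_to([*BT,.27],max_speed=.25)
bot.line_to([*BT,ZB-.012],max_speed=.12); st("bottle")
bot.set_gripper(0,30); st("grip")
bot.line_to([*BT,.289],max_speed=.12); st("up")
bot.line_to([.46,-.06,.289],max_speed=.2)
bot.line_to([*B,.289],max_speed=.2)
bot.line_to([*B,ZB+.006],max_speed=.12)
bot.line_to([*B,ZB+.0005],max_speed=.03); st("down")
bot.set_gripper(1.0,30); bot.hold(.3)
bot.line_to([*B,.32],max_speed=.15)
bot.line_to([.45,0,.33],max_speed=.25)
bot.goto([.25,.45,.35],rv(-90)); st()
import cv2,pickle
for n in("scene","top"):
    c=bot.read_camera(n);cv2.imwrite(f"pics/{n}7.png",c["pixels"]);pickle.dump(c,open(f"{n}7.pkl","wb"))
E
```

```text
stone [0.40824401 0.25057346 0.045     ] [np.float64(0.0499), np.float64(0.1242), np.float64(0.049), np.float64(0.1242)]
holder [0.40882284 0.25205836 0.032     ]
can t 45.5 [ 0.383 -0.344  0.151] op 0.997 F [-0.4  0.7  0.3]
grip t 46.4 [ 0.383 -0.344  0.15 ] op 0.362 F [ 1.1  0.3 -0.4]
up t 47.6 [ 0.382 -0.343  0.27 ] op 0.359 F [ 0.2  0.4 -4.8]
down t 51.0 [ 0.603 -0.153  0.162] op 0.363 F [ 0.3  0.8 -3.4]
bottle t 56.0 [ 0.403 -0.236  0.167] op 1.0 F [ 0.9 -0.8 -0.3]
grip t 56.9 [ 0.402 -0.236  0.166] op 0.343 F [0.  0.9 0.6]
up t 58.1 [ 0.402 -0.235  0.288] op 0.339 F [ 0.3  0.5 -5.1]
down t 61.4 [ 0.597 -0.059  0.178] op 0.338 F [ 0.4 -0.4 -4.3]
 t 66.3 [0.251 0.45  0.35 ] op 1.002 F [-0.1 -0.4  0.2]
```

View pics/scene7.png

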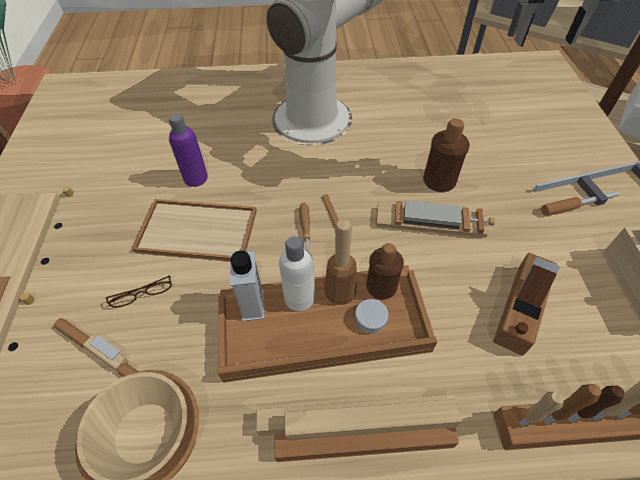

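View pics/top7.png

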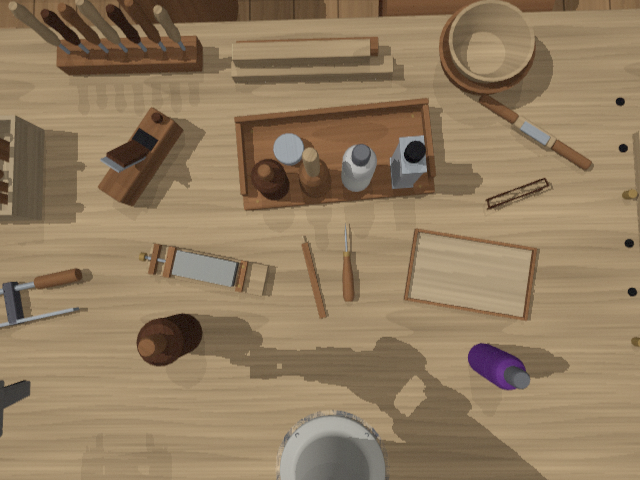

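Both views match the start pictures: can cap at (414,152) and bottle cap at (359,154) in the top view, tin and mallet unmoved. The stone is between the jaws at (204,268). I'll compare shifts numerically, then hand in.

Run:
```python
from h import *
a,b=load("top0"),load("top7")
for n,(x,y,w,h) in dict(can=(398,138,22,24),bottle=(345,140,30,30),mallet=(300,145,24,24),canister=(252,158,32,32),tin=(274,134,30,26)).items():
    t=a["pixels"][y:y+h,x:x+w]; r=cv2.matchTemplate(b["pixels"][y-12:y+h+12,x-12:x+w+12],t,cv2.TM_CCOEFF_NORMED); _,v,_,l=cv2.minMaxLoc(r); print(n,"shift px",l[0]-12,l[1]-12,round(v,3))
im=b["pixels"][245:292,160:250];hs=cv2.cvtColor(im,cv2.COLOR_BGR2HSV);m=((hs[...,1]<45)&(hs[...,2]>110)).astype(np.uint8)
m=cv2.morphologyEx(m,cv2.MORPH_OPEN,np.ones((7,7)));k=max(cv2.findContours(m,0,1)[0],key=cv2.contourArea)[:,0]+[160,245]
print("stone",cv2.minAreaRect(np.array([ray(b,u,v,.045)[:2]*1000 for u,v in k],np.float32)))
from workcell import bot
bot.hold(.5); bot.job_done()
```

```text
can shift px 0 0 0.991
bottle shift px 0 0 0.783
mallet shift px 0 0 0.997
canister shift px 0 0 0.988
tin shift px 0 0 0.997
stone ((411.0879211425781, 252.42137145996094), (124.3539047241211, 50.588531494140625), 77.65410614013672)
the job is handed in; nothing more can be done
```

The job is done and handed in at about 67 s of the 118 s allowed; no verdict was reported. I parked the bottle and the can upright on the tray, laid the stone in the holder, and put both back on the ledge where they had stood.

**Last checks:**
- **Stone:** it lies flat with the light face up at (0.411, 0.252). That is within about 2 mm of the measured holder centre, and its direction of 77.7° matches the holder's 77.4–77.9°. The view from the other camera, before the bottle and can went back, agreed within 3 mm.
- **Bottle, can, mallet, canister and tin:** none had shifted by even one pixel (about 2 mm) in the top view compared with the start.

**Disagreements:**
- **Bottle:** its image matched its start image less well (0.78, against about 0.99 for the others). I took this to be altered shading, perhaps from a small turn or the missing stone behind it, but I did not confirm it. In both pictures it stands upright where it was.
- **Stone before the pick:** one top-view measurement was spoilt by the arm, so I used the other camera.
- **Setting the stone down:** the wrist force rose to about 12 N on contact, well below the limit.

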